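# Sort salvaged parts into trays and a carousel

## Task

Sort the four loose salvaged parts, each to where one of its kind already lies: the capacitor and the relay standing upright and the small battery lying flat on the floor of their trays, and the heat sink flat, fins up, in the carousel bay that already holds a heat sink. That bay starts under the clear cover, so first turn the wheel by its bar grip until the bay is right out in the open half. Leave every part let go and at rest on the floor of its tray or bay.

Things in the scene. Friction and masses are not known exactly. Their poses are not given: they have to be found in the camera images.
- capacitor_mid (a point): Loose blue upright cylinder capacitor, 25 mm diameter, 44 mm high; this point is its centre, half-way up (22 mm above its underside). Its z axis points up along the cylinder. (Worth knowing for the arm: behind the trays a fixed overhead shelf hangs from about 0.62 m ahead of the robot base, its underside 0.57 m above the worktop; keep the wrist low and clear of it.)
- relay_mid (a point): Loose relay in a clear upright box, 28 x 21 mm in plan (own x, y), 34 mm high, with a black foot; this point is its centre, 17 mm above its underside. Easily gripped across its y (21 mm). z up.
- battery_mid (a point): Loose small block battery lying flat, black with a tan end and two round terminals, 46 x 26 mm in plan (own x, y), 17 mm high; this point is its centre, 8.5 mm above its underside. Easily gripped across its y (26 mm). z up.
- heatsink_mid (a point): Loose black finned heat sink, fins up, 25 x 42 mm in plan (own x, y), 20 mm high; this point is its centre, 10 mm above its underside. The fins run along its x; easily gripped across its x (25 mm), on the fins' ends. z up.
- tray_capacitor: Fixed grey open tray already holding one blue cylinder capacitor (44 mm high). Outside 90 x 118 x 25 mm (own x, y, z), walls and floor 4 mm; origin: centre of its underside; x points away from the robot, y left along its long side, z up. The part in it is fixed, centred near x +8, y +34 mm; middle of the free space: x 0, y -23 mm, floor at z +4 mm.
- tray_relay: Fixed grey open tray already holding one clear box relay (34 mm high). Outside 90 x 118 x 25 mm (own x, y, z), walls and floor 4 mm; origin: centre of its underside; x points away from the robot, y left along its long side, z up. The part in it is fixed, centred near x +8, y +34 mm; middle of the free space: x 0, y -23 mm, floor at z +4 mm.
- tray_battery: Fixed grey open tray already holding one small block battery (17 mm high). Outside 90 x 118 x 25 mm (own x, y, z), walls and floor 4 mm; origin: centre of its underside; x points away from the robot, y left along its long side, z up. The part in it is fixed, centred near x +8, y +34 mm; middle of the free space: x 0, y -23 mm, floor at z +4 mm.
- carousel: Fixed parts carousel: round foot with a turning three-bay wheel, radius 98 mm. Origin: underside, on the upright axis. A clear flat cover on 4 posts (post tops z 56 mm) roofs the half at own x above +14 mm; the -x half is open from above. Wheel floor top z 16, rim and dividers (4 mm thick) to z 30. Black bar grip on the axis to turn it: 46 mm long, 14 mm thick, z 69 to 93 mm.
- wheel (a joint): Turn of the wheel, rad, growing anticlockwise seen from above, range -0.5 to 6.8. At 0 (or 6.28) the heat sink bay is in the middle of the open half, on the carousel's own -x axis; at 3.14 in the middle of the covered half. The bar grip's length lies along the carousel's own x at 0 and turns with the wheel (friction 0.06 N m; it stays where left).
- heatsink_bay (a point): Floor point of the 120-degree wheel bay that already holds a fixed black finned heat sink (the other bays hold a coil lamp and a potentiometer): 62 mm from the axis, middle of the bay's width; turns with the wheel. Own -x points outward, z up. The fixed heat sink is centred at own x +8, y -35 mm; middle of the free space: own x +6, y +25 mm.

How it is judged:
On the way:
1. the heat sink bay has been turned out into the open half (within 0.7 rad of its middle) ((value of joint wheel between -0.7 and 0.7 rad or value of joint wheel above 5.583 rad)), for 0.2 s.
At the end, for the whole second after the job is handed in: Capacitor, relay and battery rest on the floor of their own trays, the heat sink on the floor of the heat sink bay (centre within 55 mm of the bay's middle point); heights within 6 mm of resting there, tilt under 0.15 rad, parts and wheel at rest (x of capacitor_mid in the frame of tray_capacitor between -0.038 and 0.038 m and y of capacitor_mid in the frame of tray_capacitor between -0.052 and 0.052 m and z of capacitor_mid in the frame of tray_capacitor between 0.02 and 0.032 m and angle between each of capacitor_mid, relay_mid, battery_mid, heatsink_mid's own z axis and vertical below 0.15 rad and x of relay_mid in the frame of tray_relay between -0.038 and 0.038 m and y of relay_mid in the frame of tray_relay between -0.052 and 0.052 m and z of relay_mid in the frame of tray_relay between 0.015 and 0.027 m and x of battery_mid in the frame of tray_battery between -0.038 and 0.038 m and y of battery_mid in the frame of tray_battery between -0.052 and 0.052 m and z of battery_mid in the frame of tray_battery between 0.0065 and 0.0185 m and horizontal distance between heatsink_mid and heatsink_bay below 0.055 m and z of heatsink_mid in the frame of heatsink_bay between 0.003 and 0.016 m and linear speed of each of capacitor, relay, battery, heatsink below 0.02 m/s and velocity of joint wheel between -0.05 and 0.05 rad/s); the robot touches nothing.
It also fails if it takes over 131 s, if anything falls off the work surface, if the arm or the gripper's body presses on something with over 40 N, if the wrist force passes 120 N, or if a joint passes its speed limit or range.

## Robot

A 6-joint arm with a two-finger parallel gripper is mounted at the origin on a cart in front of the work surface, level with it; the furniture and walls round the work are solid. World frame = base frame: x ahead of the robot, y to its left, z up, the work surface at z = 0. Lengths are in m, angles in rad, forces in N, time in s.
With the tool pointing down it reaches from about 0.3 to 0.775 m from the base axis. Payload 14.6 kg.
Tool frame: the origin (TCP) lies midway between the tips of the shut fingers; the grasp point (between the pads) lies 19 mm behind it; z points along the fingers, y is the line along which they close (so a half turn about z gives the same grasp; the last joint's range is limited). The gripper opens to 94 mm and grips with 3 to 60 N. Pads are 16 mm wide; open, the fingers measure 119 mm over their backs; the gripper's body (75 mm by 177 mm) begins 78 mm behind the grasp point.
Start: joints at [-1.313, 0.3, 1.521, -0, 1.321, -0.067], TCP at [0.176, -0.521, 0.205] pointing down, gripper open.
Joint ranges: [-3.03, 3.03], [-0.79, 2.21], [0.23, 2.52], [-1.04, 4.18], [0, 3.07], [-2.55, 2.55]. Speed limits (rad/s): [2.22, 2.22, 2.57, 3.14, 3.14, 3.14].

## Interface

Orientations are given as [roll, pitch, yaw] about the fixed x, y, z axes, in that order (R = Rz(yaw) Ry(pitch) Rx(roll)).
In Python, from station import telemetry, optics, ctrl gives the robot as it stands.
- The arm moves only by the tool carry_out, never from a script. Its argument "plan" is a list that holds one entry, the list of rows, each a list of 7 numbers: the shift along the tool's x, y, z in mm, then the turn, a rotation vector about the tool's x, y, z in rad, then the finger opening in mm, from 0 to 94. A call has 1 to 20 rows; each row shifts and turns the commanded pose from where the row before left it, along the tool's axes as they then stand; what a row does not reach is not made up. A row lasts 1/12 s, in which the tool goes at most 41.7 mm and 7.16 degrees, less where a joint would pass 70% of its speed; a pose out of reach is approached as far as the arm can. A call with a gripper value outside its range is refused whole. The fingers move at their own pace and stop on an object; "squeeze" is the grip in N (left out, the last holds). Time passes only in rows, so rows that do not move let the fingers close. It gives the time, the measured TCP pose, the force, the opening and the grip force at its end, in the units of the state.
- telemetry.get_obs(): the state, without advancing time (a new reading comes with each control period).
- optics.camera(name): name is "scene" or "top" or "wrist"; returns a dict with "pixels" (480x640x3 uint8, red, green, blue), "intrinsics" (3x3 intrinsics, pixels), "dist_coeffs" ([k1, k2, p1, p2, k3] as OpenCV has them; the pictures are not rectified), "origin" and "rotation" of the camera in the world. Camera axes: x right, y down, z forward; pixel columns grow to the right and rows downward; lengths in m; the calibration is good to about 2 mm. A picture is of the moment at which its call begins. There is no depth.
- ctrl.hand_in(): hands the job in; it is judged then, once.
The state is a dict: "time_s": time; "qpos": joint angles; "joint_vel": joint speeds; "tau": joint torques, N m; "ee_pos": TCP position; "eef_rot": TCP orientation; "force": force on the tool from outside, world axes, zero at the start; "moment": the same for the moment, N m; "grip_width": finger opening in m; "grip_force": force on a finger pad.
Only numpy, scipy, OpenCV 4.12 (cv2) and the standard library are available. Lean on these libraries where they do the work, as an engineer would, in place of code of your own. Each camera call takes 0.05 s, during which the arm holds its last target. There are 200 camera calls.

## Working session

There is one attempt and no reset: what is moved stays moved. The work goes in short steps, Python scripts to look and compute and a tool call to move; the robot and the scene stay as the last step left them, time stands still between calls to the robot, and variables do not carry over. Pictures are saved under pics/ and viewed, at most 14 in all, crops included, and the job is handed in when it is done.

Besides the shell and the picture viewer there is one more tool, called after "Call:" as a command line: name --argument value ..., lists and objects as JSON in quotes. carry_out: Moves the arm, as the interface text tells. Its arguments: {"type":"object","properties":{"plan":{"type":"array","items":{"type":"array","items":{"type":"array","items":{"type":"number"}}}},"squeeze":{"type":"number"}},"required":["plan"]}

```bash
ls; mkdir -p pics; cat > h.py <<'E'
import numpy as np, cv2
from station import telemetry, optics, ctrl
def snap(n,f=None):
    c=optics.camera(n)
    if f: cv2.imwrite('pics/'+f,c['pixels'][:,:,::-1])
    return c
def ray(c,uv):
    uv=np.array(uv,float).reshape(-1,1,2)
    p=cv2.undistortPoints(uv,np.array(c['intrinsics'],float),np.array(c['dist_coeffs'],float)).reshape(-1,2)
    d=np.c_[p,np.ones(len(p))]@np.array(c['rotation']).T
    return np.array(c['origin']),d
def onz(c,uv,z):
    o,d=ray(c,uv); return o+d*((z-o[2])/d[:,2])[:,None]
E
python3 - <<'E'
from h import *
import pickle
d={}
for n in ['scene','top','wrist']:
    c=snap(n,n+'0.png'); d[n]=c; print(n,c['origin'],np.round(c['rotation'],3).tolist(),c['intrinsics'][0][0])
pickle.dump(d,open('c0.pkl','wb'))
print(telemetry.get_obs())
E
```

```text
pics
scene [ 0.14994333 -0.66158108  0.80743884] [-2.374, -0.011, -0.481] 597.4811708931804
top [ 0.35081767 -0.05959451  1.32823365] [-3.009, 0.025, -1.598] 621.9929319350529
wrist [ 0.24855644 -0.49746226  0.38466879] [2.875, 0.002, -1.246] 366.6319843180585
{'time_s': 0.15, 'qpos': array([-1.31259365e+00,  3.00316401e-01,  1.52144263e+00, -1.39452842e-05,
        1.32071403e+00, -6.65929213e-02]), 'joint_vel': array([ 0.00021187, -0.00114562, -0.00153207, -0.00044583,  0.00123678,
       -0.00098466]), 'tau': array([-1.27100124e-03, -5.31963801e+01, -3.52825749e+01,  7.08011817e-02,
        2.36276822e-02, -7.10921609e-05]), 'ee_pos': array([ 0.17545789, -0.52104457,  0.20502976]), 'eef_rot': array([-3.14071330e+00, -4.51073249e-05,  3.24799032e-01]), 'force': array([ 0.45771423, -0.23619004,  0.38082538]), 'moment': array([ 0.00364621, -0.03766977, -0.00276624]), 'grip_force': 0.0, 'grip_width': 0.09412878189714684}
```

```bash
sed -i "s/^import numpy.*/&\nfrom scipy.spatial.transform import Rotation as Ro/; s/@np.array(c\['rotation'\]).T/@Ro.from_euler('xyz',c['rotation']).as_matrix().T/" h.py; grep Ro h.py
```

```text
from scipy.spatial.transform import Rotation as Ro
    d=np.c_[p,np.ones(len(p))]@Ro.from_euler('xyz',c['rotation']).as_matrix().T
```

View pics/top0.png

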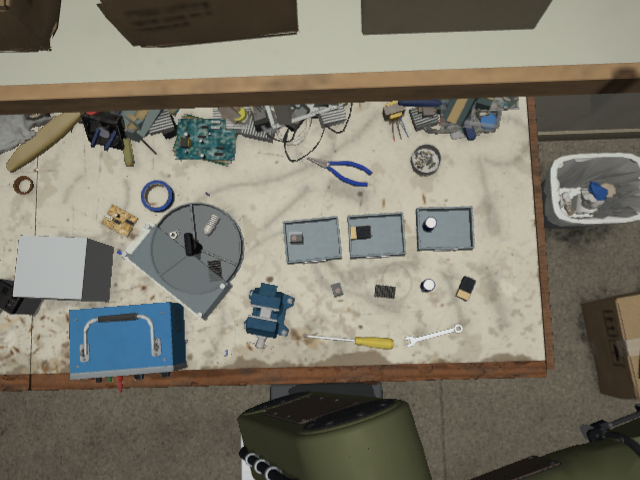

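View pics/scene0.png

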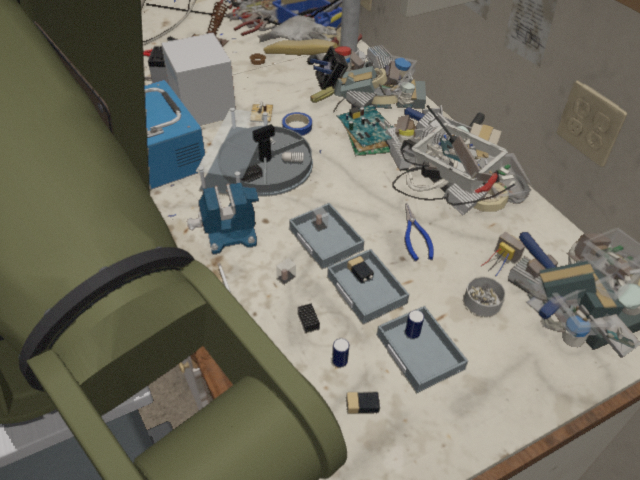

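```bash
python3 - <<'E'
import cv2
a=cv2.imread('pics/top0.png')
cv2.imwrite('pics/car0.png',cv2.resize(a[190:330,105:265],None,fx=4.2,fy=4.2,interpolation=cv2.INTER_CUBIC))
cv2.imwrite('pics/parts0.png',cv2.resize(a[195:315,275:485],None,fx=3.8,fy=3.8,interpolation=cv2.INTER_CUBIC))
E
```

```text
(no output)
```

View pics/car0.png

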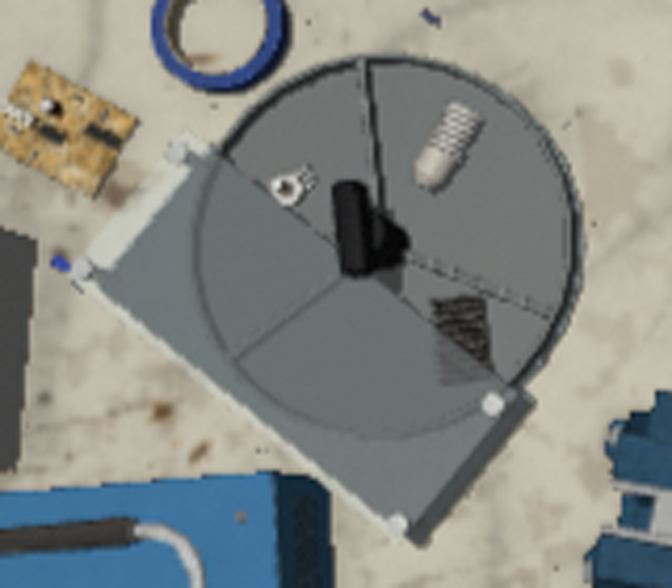

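View pics/parts0.png

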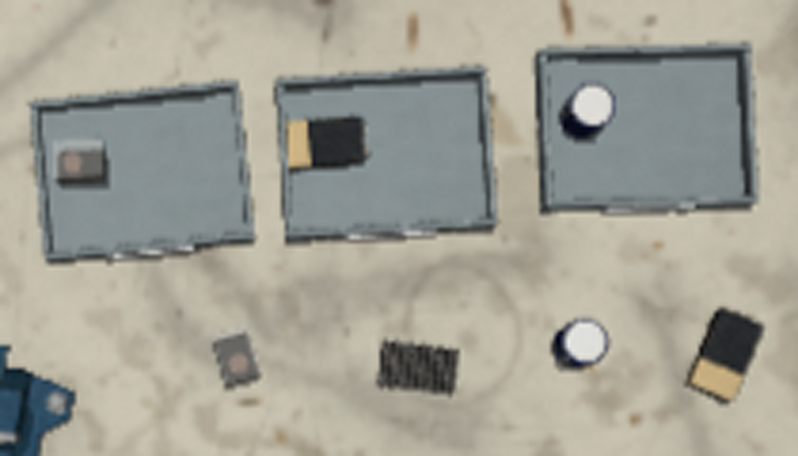

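```bash
cat > m0.py <<'E'
from h import *
import pickle
c=pickle.load(open('c0.pkl','rb'))['top']
P=lambda q,z:onz(c,(np.array(q,float)+.5)/3.8-.5+[275,195],z)[:,:2]*1000
C=lambda q,z:onz(c,(np.array(q,float)+.5)/4.2-.5+[105,190],z)[:,:2]*1000
def info(n,p):
    e=np.roll(p,-1,0)-p; print(n,'ctr',p.mean(0).round(1),'edges',np.linalg.norm(e,axis=1).round(1),'ang',np.degrees(np.arctan2(e[:,1],e[:,0])).round(1))
info('relay',P([(213,340),(245,332),(260,380),(228,390)],.034))
info('batt',P([(722,308),(763,325),(726,404),(687,385)],.017))
info('heat',P([(382,342),(459,348),(454,394),(378,388)],.02))
print('cap',P([(584,342)],.044))
info('trayC',P([(537,52),(750,45),(757,207),(542,212)],.025))
info('trayB',P([(277,80),(484,67),(495,228),(287,242)],.025))
info('trayR',P([(32,103),(238,83),(254,240),(48,261)],.025))
print('car',C([(388,248),(195,248),(580,248),(388,57)],.03))
print('bar',C([(348,183),(356,275),(352,229)],.093))
info('posts',C([(177,150),(82,268),(398,525),(492,404)],.056))
ctr=C([(388,248)],.03)
v=C([(365,65),(550,315),(240,358)],.03)-ctr;print('div',np.degrees(np.arctan2(v[:,1],v[:,0])),np.linalg.norm(v,axis=1))
E
python3 m0.py
```

```text
relay ctr [422.2 -51.2] edges [18.1 27.5 18.3 28.5] ang [ -77.6 -164.4  105.7   15.1]
batt ctr [ 418.1 -320. ] edges [24.2 48.5 23.5 47.1] ang [-114.6  152.    62.   -27.3]
heat ctr [ 415.9 -151.1] edges [42.5 25.5 41.9 25.4] ang [-96.1 171.4  83.8  -7.1]
cap [[ 426.17594552 -239.45139967]]
trayC ctr [ 544.6 -282.4] edges [118.5  90.9 118.4  90. ] ang [-89.9 179.1  89.6  -0.9]
trayB ctr [ 534.9 -137.4] edges [115.7  90.5 115.3  91.2] ang [ -88.2 -178.7   92.1    1.6]
trayR ctr [529.3  -2.1] edges [115.8  88.7 114.8  89.4] ang [ -86.2 -176.    94.1    4.7]
car [[517.12523472 241.85017741]
 [520.12073408 339.71502071]
 [514.15658824 144.87632926]
 [614.96768804 241.85241031]]
bar [[541.13541384 246.554135  ]
 [496.50844164 242.61398009]
 [518.76844404 244.57912293]]
posts ctr [472.  286.2] edges [ 74.1 204.2  73.8 203.9] ang [ 141.  -129.8  -38.8   50.1]
div [   7.1210594  -113.99796511  125.5399978 ] [94.8185837  89.28444268 91.67089274]
```

View pics/wrist0.png

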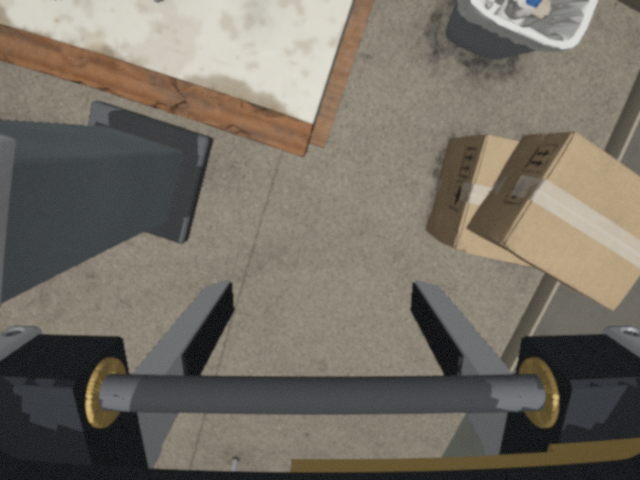

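Call:
carry_out --plan '[[[0,0,0,0,0,0.116,94],[0,0,0,0,0,0.116,94],[14.7,-26,0,0,0,0,94],[14.7,-26,0,0,0,0,94],[14.7,-26,0,0,0,0,94],[14.7,-26,0,0,0,0,94],[14.7,-26,0,0,0,0,94],[14.7,-26,0,0,0,0,94],[14.7,-26,0,0,0,0,94],[14.7,-26,0,0,0,0,94],[14.7,-26,0,0,0,0,94],[14.7,-26,0,0,0,0,94],[14.7,-26,0,0,0,0,94],[14.7,-26,0,0,0,0,94],[14.7,-26,0,0,0,0,94],[14.7,-26,0,0,0,0,94],[14.7,-26,0,0,0,0,94],[14.7,-26,0,0,0,0,94]]]'

```text
time_s: 1.65
ee_pos: [0.3714, -0.0837, 0.2055]
eef_rot: [3.142, -0.0, 0.093]
force: [1.2, -1.3, 0.3]
grip_width: 0.0938
grip_force: 0.0
```

Call:
carry_out --plan '[[[14.7,-26,0,0,0,0,94],[14.7,-26,0,0,0,0,94],[14.7,-26,0,0,0,0,94],[14.7,-26,0,0,0,0,94],[14.7,-26,0,0,0,0,94],[14.7,-26,0,0,0,0,60],[14.7,-26,0,0,0,0,60],[14.7,-26,0,0,0,0,60],[14.7,-26,0,0,0,0,60],[14.7,-26,0,0,0,0,60],[14.7,-26,0,0,0,0,60],[14.7,-26,0,0,0,0,60],[0,0,0,0,0,0,60],[0,0,0,0,0,0,60],[0,0,0,0,0,0,60]]]'

```text
time_s: 2.9
ee_pos: [0.5176, 0.2414, 0.2051]
eef_rot: [3.141, 0.001, 0.093]
force: [-0.1, -0.6, 0.4]
grip_width: 0.0601
grip_force: 0.0
```

```bash
cat >> h.py <<'E'
def go(x,y,z,yaw,o=None):
    """remaining turn about tool z, then shift in tool axes (mm) after the turn; yaw in deg"""
    o=o or telemetry.get_obs(); e=o['eef_rot']; p=o['ee_pos']*1000
    a=np.radians(yaw); t=-(a-e[2]); t=(t+np.pi)%(2*np.pi)-np.pi
    d=np.array([x,y,z])-p; R=Ro.from_euler('xyz',[np.pi,0,a]).as_matrix()
    print('t',round(o['time_s'],2),'pos',p.round(1),'rot',np.round(e,3),'q6',round(o['qpos'][5],2),'-> turn',round(t,3),'shift',(d@R).round(1))
E
python3 - <<'E'
from h import *
go(518,243,72,5.3)
c=snap('wrist','w1.png'); import pickle; pickle.dump(c,open('w1.pkl','wb'))
E
```

```text
t 2.9 pos [517.6 241.4 205.1] rot [3.141e+00 1.000e-03 9.300e-02] q6 1.85 -> turn 0.0 shift [  0.6  -1.6 133.1]
```

View pics/w1.png

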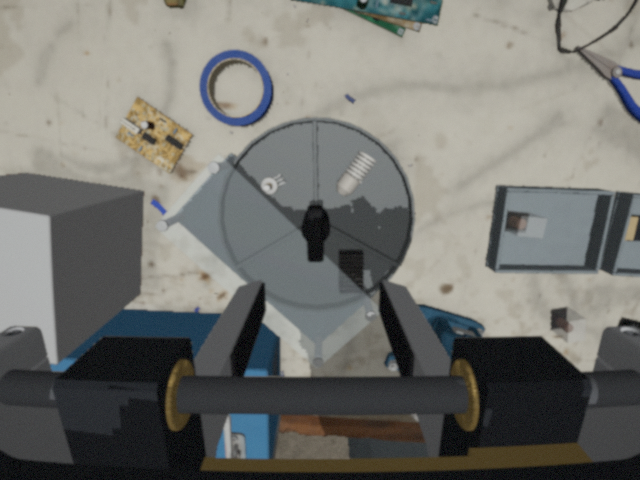

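```bash
python3 - <<'E'
from h import *
import pickle
c=pickle.load(open('w1.pkl','rb'))
print(onz(c,[(308,261),(323,261),(316,261),(317,225)],.093).round(4))
print('rim z30',onz(c,[(222,212),(412,212),(316,121)],.03).round(4))
E
```

```text
[[0.5006 0.2509 0.093 ]
 [0.5018 0.2385 0.093 ]
 [0.5012 0.2443 0.093 ]
 [0.5319 0.2462 0.093 ]]
rim z30 [[0.5228 0.3402 0.03  ]
 [0.5402 0.1541 0.03  ]
 [0.6162 0.2556 0.03  ]]
```

Call:
carry_out --plan '[[[1.2,-3,25,0,0,0,60],[0,0,25,0,0,0,60],[0,0,25,0,0,0,60],[0,0,25,0,0,0,60],[0,0,18,0,0,0,60],[0,0,15,0,0,0,60],[0,0,0,0,0,0,0],[0,0,0,0,0,0,0],[0,0,0,0,0,0,0],[0,0,0,0,0,0,0],[0,0,0,0,0,0,0],[0,0,0,0,0,0,0],[0,0,0,0,0,0,0],[0,0,0,0,0,0,0]]]' --squeeze 25

```text
time_s: 4.12
ee_pos: [0.5188, 0.2473, 0.073]
eef_rot: [-3.137, -0.002, 0.093]
force: [-1.7, 19.1, -1.1]
grip_width: 0.0138
grip_force: 25.0
```

Call:
carry_out --plan '[[[0,-3,0,0,0,0,0],[0,0,0,0,0,0,0],[0,0,0,0,0,0,0]]]'

```text
time_s: 4.37
ee_pos: [0.5187, 0.2474, 0.073]
eef_rot: [3.141, -0.0, 0.093]
force: [-0.5, -4.9, 4.9]
grip_width: 0.0136
grip_force: 25.0
```

Call:
carry_out --plan '[[[0,0,0,0,0,-0.118,0],[0,0,0,0,0,-0.118,0],[0,0,0,0,0,-0.118,0],[0,0,0,0,0,-0.118,0],[0,0,0,0,0,-0.118,0],[0,0,0,0,0,-0.118,0],[0,0,0,0,0,-0.118,0],[0,0,0,0,0,-0.118,0],[0,0,0,0,0,-0.118,0],[0,0,0,0,0,-0.118,0],[0,0,0,0,0,0,0]]]'

```text
time_s: 5.28
ee_pos: [0.5211, 0.2446, 0.073]
eef_rot: [3.136, 0.003, 1.279]
force: [17.1, -24.3, -1.9]
grip_width: 0.0142
grip_force: 25.0
```

Call:
carry_out --plan '[[[-2.6,3.3,0,0,0,0,0],[0,0,0,0,0,-0.118,0],[0,0,0,0,0,-0.118,0],[0,0,0,0,0,-0.118,0],[0,0,0,0,0,-0.118,0],[0,0,0,0,0,-0.118,0],[0,0,0,0,0,-0.118,0],[0,0,0,0,0,-0.118,0],[0,0,0,0,0,-0.118,0],[0,0,0,0,0,-0.118,0],[0,0,0,0,0,-0.118,0],[0,0,0,0,0,0,0],[0,0,0,0,0,0,0]]]'

```text
time_s: 6.37
ee_pos: [0.5247, 0.2456, 0.073]
eef_rot: [3.133, 0.005, 2.453]
force: [31.8, 9.8, -18.0]
grip_width: 0.0139
grip_force: 25.0
```

```bash
python3 - <<'E'
from h import *
import pickle
c=snap('top','top1.png'); pickle.dump(c,open('t1.pkl','wb'))
a=cv2.imread('pics/top1.png')
cv2.imwrite('pics/car1.png',cv2.resize(a[190:330,105:265],None,fx=4.2,fy=4.2,interpolation=cv2.INTER_CUBIC))
go(520,245,200,140.7)
E
```

```text
t 6.42 pos [524.7 245.6  73. ] rot [3.133 0.005 2.453] q6 -0.51 -> turn -0.003 shift [   3.3   -3.4 -127. ]
```

Call:
carry_out --plan '[[[0,0,0,0,0,0,50],[0,0,0,0,0,0,50],[0,0,0,0,0,0,50],[0,0,0,0,0,0,50],[0,0,0,0,0,0,50],[0,0,-15,0,0,0,50],[0,0,-28,0,0,0,50],[0,0,-28,0,0,0,50],[0,0,-28,0,0,0,50],[0,0,-28,0,0,0,50],[0,0,0,0,0,0.1125,60],[0,0,0,0,0,0.1125,60],[0,0,0,0,0,0.1125,60],[0,0,0,0,0,0.1125,60],[0,0,0,0,0,0.1125,60],[0,0,0,0,0,0.1125,60],[0,0,0,0,0,0.1125,60],[0,0,0,0,0,0.1125,60],[0,0,0,0,0,0.1125,60]]]'

```text
time_s: 8.0
ee_pos: [0.5208, 0.2444, 0.1995]
eef_rot: [-3.141, 0.0, 1.435]
force: [-0.2, -0.3, -0.5]
grip_width: 0.0598
grip_force: 0.0
```

Call:
carry_out --plan '[[[-29,-4,0,0,0,0,60],[-29,-4,0,0,0,0,60],[-29,-4,0,0,0,0,60],[-29,-4,0,0,0,0,60],[-29,-4,0,0,0,0,60],[-29,-4,0,0,0,0,60],[-29,-4,0,0,0,0,60],[-29,-4,0,0,0,0,60],[-29,-4,0,0,0,0,60],[-29,-4,0,0,0,0,60],[-29,-4,0,0,0,0,60],[-29,-4,0,0,0,0,60],[-29,-4,0,0,0,0,60],[-29,-4,0,0,0,0,60],[0,0,0,0,0,0,60],[0,0,0,0,0,0,60]]]'

```text
time_s: 9.33
ee_pos: [0.4122, -0.1516, 0.1995]
eef_rot: [-3.142, -0.0, 1.438]
force: [0.2, 0.7, -0.3]
grip_width: 0.0598
grip_force: 0.0
```

```bash
python3 - <<'E'
from h import *
import pickle
c=snap('top','top2.png'); w=snap('wrist'); pickle.dump((c,w),open('t2.pkl','wb'))
a=cv2.imread('pics/top2.png')
A=cv2.resize(a[200:310,135:265],None,fx=3.6,fy=3.6,interpolation=cv2.INTER_CUBIC)
B=cv2.resize(w['pixels'][:,:,::-1],(800-A.shape[1],int(480*(800-A.shape[1])/640)))
o=np.zeros((A.shape[0],800,3),np.uint8);o[:,:A.shape[1]]=A;o[:B.shape[0],A.shape[1]:]=B
print(A.shape,B.shape);cv2.imwrite('pics/cmb2.png',o)
go(416,-151,200,82.5)
E
```

```text
(396, 468, 3) (249, 332, 3)
t 9.43 pos [ 412.6 -150.3  199.5] rot [-3.142 -0.     1.44 ] q6 -0.3 -> turn 0.0 shift [-0.3  3.5 -0.5]
```

View pics/cmb2.png

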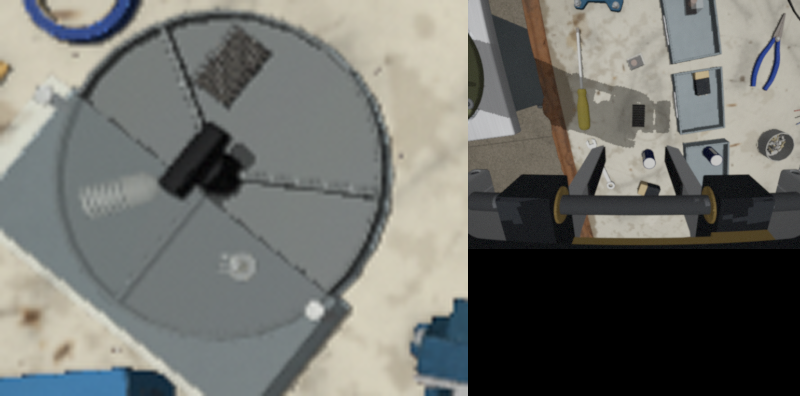

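```bash
cat >> h.py <<'E'
def blob(c,box,z,f):
    x0,y0,x1,y1=box; im=c['pixels'][y0:y1,x0:x1].astype(int)
    m=f(im).astype(np.uint8); n,l,s,ce=cv2.connectedComponentsWithStats(m)
    k=1+np.argmax(s[1:,4]); pts=np.argwhere(l==k)[:,::-1]+[x0,y0]
    w=onz(c,pts.astype(float),z)[:,:2]*1000
    r=cv2.minAreaRect(w.astype(np.float32)); print('blob px',pts.mean(0).round(1),'bbox',pts.min(0),pts.max(0),'world',np.round(r[0],1),np.round(r[1],1),round(r[2],1))
dark=lambda t:(lambda im:im.max(2)<t)
E
python3 - <<'E'
from h import *
import pickle
c,w=pickle.load(open('t2.pkl','rb'))
C=lambda q,z:onz(c,(np.array(q,float)+.5)/3.6-.5+[135,200],z)[:,:2]*1000
print('bar',C([(213,127),(180,194),(197,160)],.093))
ctr=C([(225,180)],.03)[0];print('ctr by rim',ctr)
for ct in (ctr,np.array([520.5,246])):
    v=C([(165,30),(372,196),(122,300)],.03)-ct;print('div',np.degrees(np.arctan2(v[:,1],v[:,0])),np.linalg.norm(v,axis=1))
print('fixHS',C([(225,28),(270,50),(240,107),(197,80)],.036))
blob(w,(290,180,360,265),.02,dark(70))
E
```

```text
bar [[537.211846   233.70194815]
 [499.9708125  252.20727777]
 [518.83119828 242.69027634]]
ctr by rim [515.04535814 241.55506968]
div [ 21.52047166 -97.95016912 138.66481902] [97.48700439 87.37563243 91.52056198]
div [  20.17380558 -100.91189385  142.94724957] [90.80715541 92.65604578 92.93999735]
fixHS [[604.60550045 240.16224626]
 [590.57547135 213.53002669]
 [557.17947367 231.31184534]
 [574.0467788  256.71757194]]
blob px [328.1 222.4] bbox [317 202] [340 244] world [ 419.6 -150. ] [42.8 22.9] 82.3
```

Call:
carry_out --plan '[[[0.5,5.4,30,0,0,0,60],[0,0,35,0,0,0,60],[0,0,35,0,0,0,60],[0,0,35,0,0,0,60],[0,0,30,0,0,0,60],[0,0,17,0,0,0,60],[0,0,12,0,0,0,60],[0,0,0,0,0,0,60],[0,0,0,0,0,0,0],[0,0,0,0,0,0,0],[0,0,0,0,0,0,0],[0,0,0,0,0,0,0],[0,0,0,0,0,0,0],[0,0,0,0,0,0,0],[0,0,0,0,0,0,0]]]' --squeeze 15

```text
time_s: 10.68
ee_pos: [0.4182, -0.1511, 0.0059]
eef_rot: [3.141, 0.0, 1.44]
force: [-1.0, 1.9, 6.3]
grip_width: 0.0247
grip_force: 15.0
```

Call:
carry_out --plan '[[[0,0,-15,0,0,0,0],[0,0,-30,0,0,0,0],[0,0,-35,0,0,0,0],[0,0,-35,0,0,0,0],[0,0,-30,0,0,0,0],[0,0,0,0,0,-0.113,0],[0,0,0,0,0,-0.113,0],[0,0,0,0,0,-0.113,0],[0,0,0,0,0,-0.113,0],[0,0,0,0,0,-0.113,0],[0,0,0,0,0,-0.113,0],[0,0,0,0,0,-0.113,0],[0,0,0,0,0,-0.113,0],[0,0,0,0,0,-0.113,0]]]'

```text
time_s: 11.85
ee_pos: [0.4178, -0.1511, 0.1504]
eef_rot: [-3.142, -0.0, 2.463]
force: [-1.2, -0.5, 0.0]
grip_width: 0.0245
grip_force: 15.0
```

Call:
carry_out --plan '[[[9,26.5,0,0,0,0,0],[9,26.5,0,0,0,0,0],[9,26.5,0,0,0,0,0],[9,26.5,0,0,0,0,0],[9,26.5,0,0,0,0,0],[9,26.5,0,0,0,0,0],[9,26.5,0,0,0,0,0],[9,26.5,0,0,0,0,0],[9,26.5,0,0,0,0,0],[9,26.5,0,0,0,0,0],[9,26.5,0,0,0,0,0],[9,26.5,0,0,0,0,0],[9,26.5,0,0,0,0,0],[0,0,0,0,0,0,0],[0,0,0,0,0,0,0]]]'

```text
time_s: 13.1
ee_pos: [0.5449, 0.1906, 0.1498]
eef_rot: [-3.141, -0.0, 2.459]
force: [0.2, 0.0, -0.3]
grip_width: 0.0246
grip_force: 15.0
```

```bash
python3 - <<'E'
from h import *
go(546.5,189.5,23,140.7); print(telemetry.get_obs()['grip_width'])
E
```

```text
t 13.1 pos [544.9 190.6 149.8] rot [-3.141 -0.     2.459] q6 -0.62 -> turn 0.003 shift [-2.000e+00  1.000e-01  1.268e+02]
0.02460764225899971
```

Call:
carry_out --plan '[[[-2,0,30,0,0,0,0],[0,0,30,0,0,0,0],[0,0,30,0,0,0,0],[0,0,20,0,0,0,0],[0,0,10,0,0,0,0],[0,0,7,0,0,0,0],[0,0,0,0,0,0,0],[0,0,0,0,0,0,0]]]'

```text
time_s: 13.77
ee_pos: [0.5472, 0.1884, 0.0245]
eef_rot: [3.14, 0.001, 2.457]
force: [-0.7, -0.4, -1.1]
grip_width: 0.0247
grip_force: 15.0
```

Call:
carry_out --plan '[[[0,0,2,0,0,0,0],[0,0,0,0,0,0,0],[0,0,0,0,0,0,38],[0,0,0,0,0,0,38],[0,0,0,0,0,0,38],[0,0,0,0,0,0,38],[0,0,-8,0,0,0,38],[0,0,-15,0,0,0,38],[0,0,-30,0,0,0,38],[0,0,-35,0,0,0,38],[0,0,-35,0,0,0,38],[0,0,-35,0,0,0,50],[0,0,-20,0,0,0,50],[0,0,0,0,0,0,50]]]'

```text
time_s: 14.93
ee_pos: [0.5481, 0.189, 0.2053]
eef_rot: [3.135, 0.005, 2.457]
force: [1.6, 0.1, 1.1]
grip_width: 0.0492
grip_force: 0.0
```

```bash
python3 - <<'E'
from h import *
go(422,-51,200,15.5);go(422,-51,200,105.5)
E
```

```text
t 14.93 pos [548.1 189.  205.3] rot [3.135 0.005 2.457] q6 -0.62 -> turn 2.187 shift [-185.6  197.6    5.3]
t 14.93 pos [548.1 189.  205.3] rot [3.135 0.005 2.457] q6 -0.62 -> turn 0.616 shift [-197.6 -185.6    5.3]
```

Call:
carry_out --plan '[[[0,0,0,0,0,0.1215,60],[0,0,0,0,0,0.1215,60],[0,0,0,0,0,0.1215,60],[0,0,0,0,0,0.1215,60],[0,0,0,0,0,0.1215,60],[0,0,0,0,0,0.1215,60],[0,0,0,0,0,0.1215,60],[0,0,0,0,0,0.1215,60],[0,0,0,0,0,0.1215,60],[0,0,0,0,0,0.1215,60],[0,0,0,0,0,0.1215,60],[0,0,0,0,0,0.1215,60],[0,0,0,0,0,0.1215,60],[0,0,0,0,0,0.1215,60],[0,0,0,0,0,0.1215,60],[0,0,0,0,0,0.1215,60],[0,0,0,0,0,0.1215,60],[0,0,0,0,0,0.1215,60]]]'

```text
time_s: 16.43
ee_pos: [0.5463, 0.1885, 0.1991]
eef_rot: [-3.142, 0.001, 0.264]
force: [0.2, -0.6, -0.3]
grip_width: 0.06
grip_force: 0.0
```

Call:
carry_out --plan '[[[-20.6,22,0,0,0,0,60],[-20.6,22,0,0,0,0,60],[-20.6,22,0,0,0,0,60],[-20.6,22,0,0,0,0,60],[-20.6,22,0,0,0,0,60],[-20.6,22,0,0,0,0,60],[-20.6,22,0,0,0,0,60],[-20.6,22,0,0,0,0,60],[-20.6,22,0,0,0,0,60],[0,0,0,0,0,0,60],[0,0,0,0,0,0,60]]]'

```text
time_s: 17.35
ee_pos: [0.4204, -0.0525, 0.1995]
eef_rot: [-3.142, -0.0, 0.268]
force: [0.8, -0.2, 0.4]
grip_width: 0.0602
grip_force: 0.0
```

```bash
python3 - <<'E'
from h import *
import pickle
go(422,-51,200,15.3)
w=snap('wrist'); t=snap('top'); pickle.dump((w,t),open('w3.pkl','wb'))
c=t['pixels'][200:310,135:265,::-1]; A=cv2.resize(c,None,fx=3.4,fy=3.4,interpolation=cv2.INTER_CUBIC)
B=cv2.resize(w['pixels'][120:360,260:400,::-1],None,fx=2.5,fy=2.5,interpolation=cv2.INTER_CUBIC)
o=np.zeros((600,800,3),np.uint8);o[:A.shape[0],:A.shape[1]]=A;o[:,A.shape[1]:A.shape[1]+350]=B;print(A.shape)
cv2.imwrite('pics/cmb3.png',o)
E
```

```text
t 17.35 pos [420.4 -52.5 199.5] rot [-3.142 -0.     0.268] q6 1.09 -> turn 0.001 shift [ 1.9 -1.  -0.5]
(374, 442, 3)
```

View pics/cmb3.png

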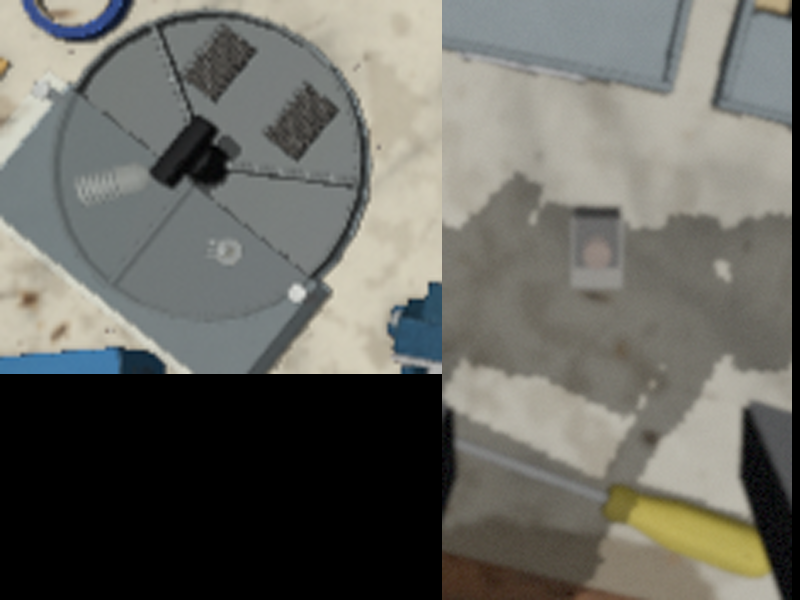

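```bash
python3 - <<'E'
from h import *
import pickle
w,t=pickle.load(open('w3.pkl','rb'))
P=lambda q,z:onz(w,(np.array(q,float)-[442,0])/2.5+[260,120],z)[:,:2]*1000
top=P([(570,288),(624,288)],.034);print(top,top.mean(0)+14*np.array([.964,.264]))
ft=P([(573,208),(620,208)],.003);print(ft,ft.mean(0)-14*np.array([.964,.264]))
E
```

```text
[[411.28851663 -44.70349055]
 [416.83862753 -64.87371172]] [427.55957208 -51.09260113]
[[436.95032964 -38.19330674]
 [442.09525062 -56.89945919]] [426.02679013 -51.24238296]
```

Call:
carry_out --plan '[[[5,0,30,0,0,0,60],[0,0,35,0,0,0,60],[0,0,35,0,0,0,60],[0,0,35,0,0,0,60],[0,0,28,0,0,0,60],[0,0,15,0,0,0,60],[0,0,10,0,0,0,60],[0,0,0,0,0,0,60],[0,0,0,0,0,0,0],[0,0,0,0,0,0,0],[0,0,0,0,0,0,0],[0,0,0,0,0,0,0],[0,0,0,0,0,0,0],[0,0,0,0,0,0,0],[0,0,0,0,0,0,0]]]' --squeeze 12

```text
time_s: 18.7
ee_pos: [0.4258, -0.0505, 0.0117]
eef_rot: [3.141, -0.0, 0.27]
force: [-0.3, -0.1, 3.2]
grip_width: 0.0206
grip_force: 12.0
```

Call:
carry_out --plan '[[[0,0,-15,0,0,0,0],[0,0,-25,0,0,0,0],[0,0,-30,0,0,0,0],[0,0,-20,0,0,0.0975,0],[0,0,0,0,0,0.0975,0],[21.8,-3.5,0,0,0,0,0],[21.8,-3.5,0,0,0,0,0],[21.8,-3.5,0,0,0,0,0],[21.8,-3.5,0,0,0,0,0],[21.8,-3.5,0,0,0,0,0],[0,0,0,0,0,0,0],[0,0,25,0,0,0,0],[0,0,25,0,0,0,0],[0,0,20,0,0,0,0],[0,0,9,0,0,0,0],[0,0,5,0,0,0,0],[0,0,0,0,0,0,0],[0,0,0,0,0,0,0]]]'

```text
time_s: 20.2
ee_pos: [0.5334, -0.0249, 0.0183]
eef_rot: [3.141, -0.001, 0.075]
force: [0.4, -0.7, 0.2]
grip_width: 0.0206
grip_force: 12.0
```

Call:
carry_out --plan '[[[0,0,2,0,0,0,0],[0,0,0,0,0,0,0],[0,0,0,0,0,0,34],[0,0,0,0,0,0,34],[0,0,0,0,0,0,34],[0,0,-10,0,0,0,34],[0,0,-25,0,0,0,34],[0,0,-35,0,0,0,34],[0,0,-35,0,0,0,60],[0,0,-40,0,0,0.075,60],[0,0,-38,0,0,0,60]]]'

```text
time_s: 21.12
ee_pos: [0.5326, -0.0247, 0.2014]
eef_rot: [3.142, -0.001, -0.004]
force: [0.5, 0.3, -0.2]
grip_width: 0.0507
grip_force: 0.0
```

Call:
carry_out --plan '[[[-13.2,26.8,0,0,0,0,60],[-13.2,26.8,0,0,0,0,60],[-13.2,26.8,0,0,0,0,60],[-13.2,26.8,0,0,0,0,60],[-13.2,26.8,0,0,0,0,60],[-13.2,26.8,0,0,0,0,60],[-13.2,26.8,0,0,0,0,60],[-13.2,26.8,0,0,0,0,60],[0,0,0,0,0,0,60],[0,0,0,0,0,0,60]]]'

```text
time_s: 21.95
ee_pos: [0.427, -0.24, 0.1992]
eef_rot: [3.141, -0.001, -0.002]
force: [-0.1, -0.3, 0.6]
grip_width: 0.0601
grip_force: 0.0
```

```bash
python3 - <<'E'
from h import *
import pickle
go(428,-239.5,200,0)
w=snap('wrist','w4.png'); pickle.dump(w,open('w4.pkl','wb'))
blob(w,(270,150,380,280),.044,lambda im:im.min(2)>205)
E
```

```text
t 21.95 pos [ 427.  -240.   199.2] rot [ 3.141e+00 -1.000e-03 -2.000e-03] q6 0.99 -> turn -0.002 shift [ 1.  -0.5 -0.8]Traceback (most recent call last):
  File "<stdin>", line 5, in <module>
  File "h.py", line 24, in blob
    k=1+np.argmax(s[1:,4]); pts=np.argwhere(l==k)[:,::-1]+[x0,y0]
        ~~~~~~~~~^^^^^^^^^
    return _wrapfunc(a, 'argmax', axis=axis, out=out, **kwds)
    return bound(*args, **kwds)
ValueError: attempt to get argmax of an empty sequence
```

View pics/w4.png

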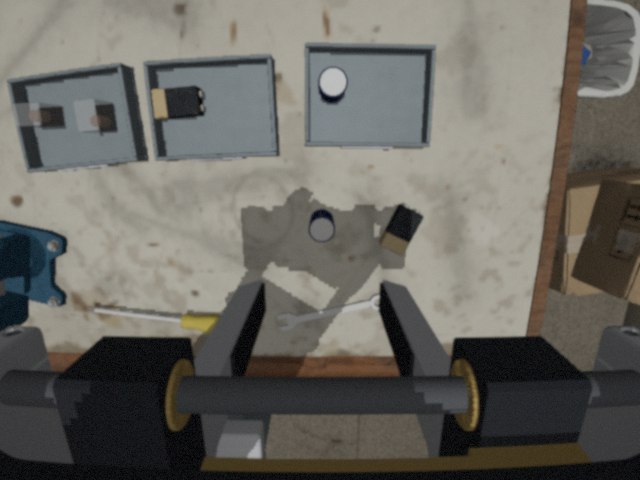

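```bash
python3 - <<'E'
from h import *
import pickle
w=pickle.load(open('w4.pkl','rb'))
Q=lambda q,z:onz(w,q,z)[:,:2]*1000
print('cap',Q([(321.5,229),(309,229),(334.5,229)],.044))
for n,q,z in [('trayC',[(305,44),(434,45),(432,149),(306,147)],.025),('trayB',[(145,63),(272,56),(277,155),(150,160)],.025)]:
    p=Q(q,z);print(n,p.mean(0),np.linalg.norm(np.roll(p,-1,0)-p,axis=1))
blob(w,(375,200,430,262),.017,lambda im:(im.max(2)<60))
im=w['pixels']
blob(w,(375,200,430,262),.017,lambda im:(im.max(2)<60)|((im[:,:,0]-im[:,:,2])>35))
E
```

```text
cap [[ 428.88262665 -240.03720585]
 [ 428.90156361 -228.34466615]
 [ 428.86569298 -252.19641466]]
trayC [ 547.79885312 -284.09394397] [115.03701949  91.2306706  118.71400747  89.5952631 ]
trayB [ 538.05452111 -137.4340815 ] [116.42168134  87.0357919  122.55571766  87.19968524]
blob px [403. 223.] bbox [385 205] [421 241] world [ 428.9 -322.4] [28.  31.3] 64.2
blob px [403. 223.] bbox [385 205] [421 241] world [ 428.9 -322.4] [28.  31.3] 64.2
```

Call:
carry_out --plan '[[[1.5,0,30,0,0,0,60],[0,0,35,0,0,0,60],[0,0,35,0,0,0,60],[0,0,35,0,0,0,60],[0,0,28,0,0,0,60],[0,0,15,0,0,0,60],[0,0,11,0,0,0,60],[0,0,0,0,0,0,60],[0,0,0,0,0,0,0],[0,0,0,0,0,0,0],[0,0,0,0,0,0,0],[0,0,0,0,0,0,0],[0,0,0,0,0,0,0],[0,0,0,0,0,0,0],[0,0,0,0,0,0,0]]]' --squeeze 12

```text
time_s: 23.25
ee_pos: [0.4292, -0.2393, 0.0099]
eef_rot: [3.141, -0.001, 0.0]
force: [-0.9, 0.6, 4.5]
grip_width: 0.0247
grip_force: 12.0
```

Call:
carry_out --plan '[[[0,0,-15,0,0,0,0],[0,0,-25,0,0,0,0],[0,0,-30,0,0,0,0],[0,0,-30,0,0,0,0],[0,0,0,0,0,0,0],[23.4,13.3,0,0,0,0,0],[23.4,13.3,0,0,0,0,0],[23.4,13.3,0,0,0,0,0],[23.4,13.3,0,0,0,0,0],[23.4,13.3,0,0,0,0,0],[0,0,0,0,0,0,0],[0,0,25,0,0,0,0],[0,0,25,0,0,0,0],[0,0,25,0,0,0,0],[0,0,13,0,0,0,0],[0,0,6,0,0,0,0],[0,0,0,0,0,0,0],[0,0,0,0,0,0,0]]]'

```text
time_s: 24.75
ee_pos: [0.5462, -0.3058, 0.0161]
eef_rot: [3.141, -0.001, 0.0]
force: [0.3, 0.7, -0.4]
grip_width: 0.0249
grip_force: 12.0
```

Call:
carry_out --plan '[[[0,0,1.5,0,0,0,0],[0,0,0,0,0,0,0],[0,0,0,0,0,0,37],[0,0,0,0,0,0,37],[0,0,0,0,0,0,37],[0,0,-10,0,0,0,37],[0,0,-25,0,0,0,37],[0,0,-35,0,0,0,37],[0,0,-35,0,0,0.1205,60],[0,0,-40,0,0,0.1205,60],[0,0,-38,0,0,0.1205,60],[0,0,0,0,0,0.1205,60],[-20.8,14.2,0,0,0,0,60],[-20.8,14.2,0,0,0,0,60],[-20.8,14.2,0,0,0,0,60],[-20.8,14.2,0,0,0,0,60],[-20.8,14.2,0,0,0,0,60],[0,0,0,0,0,0,60],[0,0,0,0,0,0,60]]]'

```text
time_s: 26.33
ee_pos: [0.4205, -0.3207, 0.1982]
eef_rot: [3.141, -0.002, -0.483]
force: [0.1, 0.8, -0.4]
grip_width: 0.0599
grip_force: 0.0
```

```bash
python3 - <<'E'
from h import *
import pickle
go(421,-320.5,200,-27.6)
w=snap('wrist'); pickle.dump(w,open('w5.pkl','wb'))
cv2.imwrite('pics/w5.png',cv2.resize(w['pixels'][20:270,200:533,::-1],None,fx=2.4,fy=2.4,interpolation=cv2.INTER_CUBIC))
E
```

```text
t 26.33 pos [ 420.5 -320.7  198.2] rot [ 3.141e+00 -2.000e-03 -4.830e-01] q6 1.33 -> turn -0.001 shift [ 0.4 -0.4 -1.8]
```

View pics/w5.png

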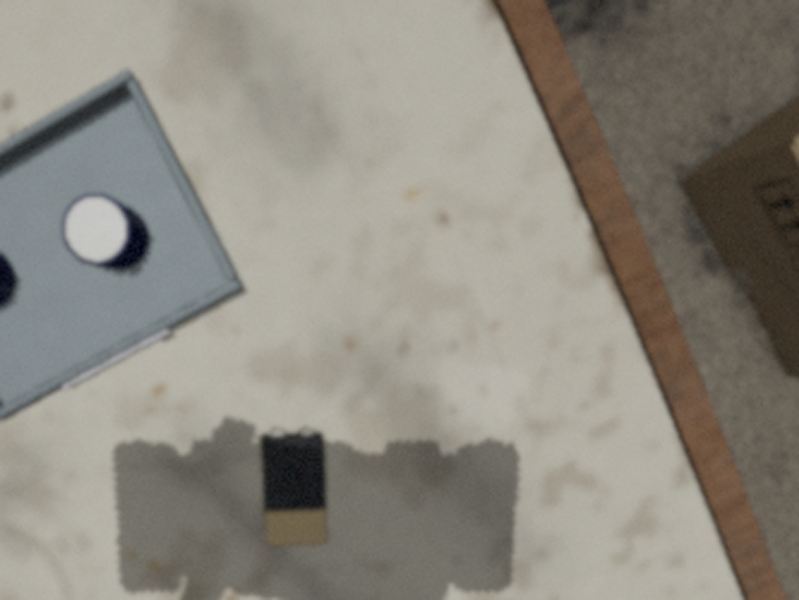

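```bash
python3 - <<'E'
from h import *
import pickle
w=pickle.load(open('w5.pkl','rb'))
P=lambda q,z:onz(w,np.array(q,float)/2.4+[200,20],z)[:,:2]*1000
t=P([(265,544),(327,544)],.017);R=np.radians(-27.6)
print(t,np.linalg.norm(t[0]-t[1]),t.mean(0)+23*np.array([np.cos(R),np.sin(R)]))
E
```

```text
[[ 406.18214281 -300.25078639]
 [ 393.942732   -323.62367852]] 26.383617328264954 [ 420.44511972 -322.59304127]
```

Call:
carry_out --plan '[[[0.9,1.7,30,0,0,0,60],[0,0,35,0,0,0,60],[0,0,35,0,0,0,60],[0,0,35,0,0,0,60],[0,0,30,0,0,0,60],[0,0,17,0,0,0,60],[0,0,11,0,0,0,60],[0,0,0,0,0,0,60],[0,0,0,0,0,0,0],[0,0,0,0,0,0,0],[0,0,0,0,0,0,0],[0,0,0,0,0,0,0],[0,0,0,0,0,0,0],[0,0,0,0,0,0,0],[0,0,0,0,0,0,0]]]' --squeeze 15

```text
time_s: 27.63
ee_pos: [0.4212, -0.3225, 0.0045]
eef_rot: [3.141, -0.001, -0.482]
force: [0.4, 0.9, 6.2]
grip_width: 0.0261
grip_force: 14.9
```

Call:
carry_out --plan '[[[0,0,-15,0,0,0,0],[0,0,-30,0,0,0,0],[0,0,-35,0,0,0,0],[0,0,-30,0,0,0,0],[0,0,0,0,0,-0.1024,0],[0,0,0,0,0,-0.1024,0],[0,0,0,0,0,-0.1024,0],[0,0,0,0,0,-0.1024,0],[0,0,0,0,0,-0.1024,0],[17.3,-22.8,0,0,0,0,0],[17.3,-22.8,0,0,0,0,0],[17.3,-22.8,0,0,0,0,0],[17.3,-22.8,0,0,0,0,0],[17.3,-22.8,0,0,0,0,0],[17.3,-22.8,0,0,0,0,0],[17.3,-22.8,0,0,0,0,0],[0,0,0,0,0,0,0],[0,0,0,0,0,0,0]]]'

```text
time_s: 29.13
ee_pos: [0.5375, -0.1581, 0.1137]
eef_rot: [-3.142, 0.0, 0.032]
force: [0.1, -0.8, -0.4]
grip_width: 0.0266
grip_force: 14.9
```

Call:
carry_out --plan '[[[0,0,25,0,0,0,0],[0,0,30,0,0,0,0],[0,0,28,0,0,0,0],[0,0,14,0,0,0,0],[0,0,6,0,0,0,0],[0,0,0,0,0,0,0],[0,0,0,0,0,0,0]]]'

```text
time_s: 29.72
ee_pos: [0.5374, -0.1598, 0.0118]
eef_rot: [3.141, -0.001, 0.03]
force: [0.0, -0.9, -0.4]
grip_width: 0.0263
grip_force: 15.0
```

Lower the last ~2 mm, release, rise and back off clear of the views.

Call:
carry_out --plan '[[[0,0,2.5,0,0,0,0],[0,0,0,0,0,0,0],[0,0,0,0,0,0,34],[0,0,0,0,0,0,34],[0,0,0,0,0,0,34],[0,0,0,0,0,0,34],[0,0,-10,0,0,0,34],[0,0,-25,0,0,0,34],[0,0,-35,0,0,0,34],[0,0,-35,0,0,0,60],[0,0,-40,0,0,0,60],[0,0,-35,0,0,0,60],[-25,0,0,0,0,0,60],[-25,0,0,0,0,0,60],[-25,0,0,0,0,0,60],[-25,0,0,0,0,0,60],[-25,0,0,0,0,0,60],[0,0,0,0,0,0,60],[0,0,0,0,0,0,60]]]'

```text
time_s: 31.3
ee_pos: [0.412, -0.1631, 0.1896]
eef_rot: [3.141, -0.002, 0.03]
force: [-0.6, -0.2, 0.4]
grip_width: 0.0598
grip_force: 0.0
```

```bash
python3 - <<'E'
from h import *
t=snap('top');w=snap('wrist')
A=cv2.resize(t['pixels'][195:305,135:485,::-1],None,fx=2.2,fy=2.2,interpolation=cv2.INTER_CUBIC)
B=cv2.resize(w['pixels'][0:280,:,::-1],(770,337))
cv2.imwrite('pics/fin.png',np.vstack([A,B]))
o=telemetry.get_obs();print(o['time_s'],o['force'].round(1),o['ee_pos'].round(3))
E
```

```text
31.4 [ 0.4 -0.4 -0.2] [ 0.413 -0.163  0.189]
```

View pics/fin.png

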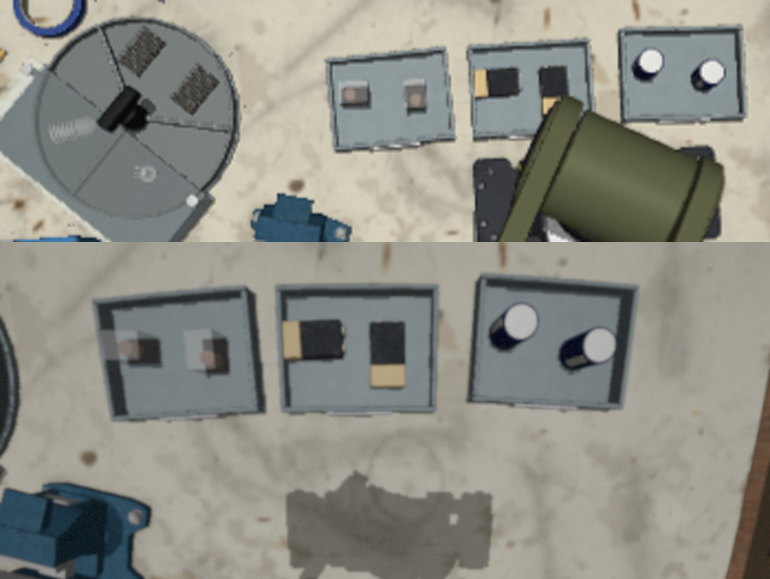

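Both views show each part beside its own kind: the relay, battery and capacitor in their trays, and the heat sink in the open bay at about (195,90). Nothing is tilted, and the arm is clear.

```bash
python3 -c "
from station import ctrl; print(ctrl.hand_in())"
```

```text
the job is handed in; nothing more can be done
None
```

I turned the heat sink bay into the open half, placed all four parts in their trays or bay, and handed the job in at about 31 s; the final pictures looked right, but the hand-in gave no verdict.

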